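# Find the rattling sample case and hold it out

## Robot

A 6-joint arm with a two-finger parallel gripper is mounted at the origin on the work surface. World frame = base frame: x ahead of the robot, y to its left, z up, the work surface at z = 0. Lengths are in m, angles in rad, forces in N, time in s.
With the tool pointing down it reaches from about 0.325 to 0.9 m from the base axis. Payload 6.1 kg.
Tool frame: the origin (TCP) lies midway between the tips of the shut fingers; the grasp point (between the pads) lies 19 mm behind it; x points along the fingers, y is the direction in which the jaws open and shut, and the axes are right-handed (so a half turn about x gives the same grasp; the last joint's range is limited). The gripper opens to 85 mm and grips with 20 to 120 N. Pads are 22 mm wide; open, the fingers measure 114 mm over their backs; the gripper's body (76 mm by 85 mm) begins 54 mm behind the grasp point. The pads swing forward as they close: fully open they stand 13 mm farther back than shut.
Start: joints at [1.21, 0.22, 1.526, -0, 1.395, -0.126], TCP at [0.145, 0.608, 0.231] pointing down, gripper open.
Joint ranges: [-2.98, 2.98], [-0.91, 2.08], [0.09, 2.57], [-1.24, 4.39], [0.2, 2.65], [-2.68, 2.68]. Speed limits (rad/s): [2.57, 2.57, 3.01, 3.14, 3.14, 3.14].

## Interface

Orientations are given as [roll, pitch, yaw] about the fixed x, y, z axes, in that order (R = Rz(yaw) Ry(pitch) Rx(roll)).
In Python, from plant import movep, move_l, set_joints, gripper_to, hold, inverse_kinematics, observe, get_image, get_calibration, Unreachable, job_done gives the robot as it stands. Calls block until the motion is done:
- movep(position, orientation): joint-space move of the TCP to a pose.
- move_l(position, feed=0.15, rotation=None, max_force=None): straight line of the TCP; rotation=None keeps the orientation; feed is the mean speed in m/s. With max_force (N) it stops when the force on the tool has changed by that much, and returns True; else False.
- set_joints(angles): joint-space move.
- gripper_to(opening, f_grip=None): finger opening in m; f_grip is the grip in N (None keeps the last); returns when the fingers have stopped.
- hold(seconds).
- inverse_kinematics(position, orientation): joint angles nearest the present ones, or None.
- observe(): the state.
- get_image(name): name is "scene" or "top"; returns (picture, depth): 420x560x3 uint8, red, green, blue; 420x560 float32, m along the optical axis (not along the pixel's ray), 0 where there is no reading.
- get_calibration(name): a dict with "intrinsics" (3x3 intrinsics, pixels), "world_from_camera" (4x4, takes a point from camera to world coordinates). Camera axes: x right, y down, z forward; pixel columns grow to the right and rows downward; lengths in m; the calibration is good to about 2 mm. A picture is of the moment at which its call begins. get_calibration takes no time and is no camera call.
A pose or a line that the arm cannot do raises Unreachable and nothing moves.
- job_done(): hands the job in, once; it reports no verdict.
The state is a dict: "time_s": time; "q": joint angles; "joint_velocities": joint speeds; "joint_torque": joint torques, N m; "eef_pos": TCP position; "tcp_rot": TCP orientation; "ft_force": force on the tool from outside, world axes, zero at the start; "torque": the same for the moment, N m; "opening": finger opening in m.
Only numpy, scipy, OpenCV 4.12 (cv2) and the standard library are available. Lean on these libraries where they do the work, as an engineer would, in place of code of your own. Each camera call takes 0.05 s, during which the arm holds its last target. There are 200 camera calls.

## Task

Something has come loose in one of the three sealed sample cases. First take the meter off the case it is lying on and lay it flat on the rubber mat; then lift and shake the cases one at a time to find the one that rattles, setting the sound ones back down upright on the table and never bringing one of them over the transfer tray. Finish while still holding the rattling case in the gripper, upright and still, centred over the transfer tray and at least 10 cm above the table, without knocking the other things about.

Things in the scene. Friction and masses are not known exactly. Their poses are not given: they have to be found in the camera images.
- case_1_center (a point): centre (half-way up) of one of three outwardly identical sealed cases: a plain white plastic box with a flat grey lid, 120 mm long (its x axis), 60 mm wide (y), 75 mm high (z), 0.2 to 0.7 kg, standing upright on the table. Its long sides are flat and are gripped across the 60 mm width. The lid is sealed and does not open
- case_2_center (a point): centre (half-way up) of one of three outwardly identical sealed cases: a plain white plastic box with a flat grey lid, 120 mm long (its x axis), 60 mm wide (y), 75 mm high (z), 0.2 to 0.7 kg, standing upright on the table. Its long sides are flat and are gripped across the 60 mm width. The lid is sealed and does not open
- case_3_center (a point): centre (half-way up) of one of three outwardly identical sealed cases: a plain white plastic box with a flat grey lid, 120 mm long (its x axis), 60 mm wide (y), 75 mm high (z), 0.2 to 0.7 kg, standing upright on the table. Its long sides are flat and are gripped across the 60 mm width. The lid is sealed and does not open
- case_1: the same case as case_1_center; origin at the centre of its underside. Two cases are packed tight; in any one of the three a loose 0.19 kg piece runs freely some 55 mm along the inside (x) and knocks on the end walls: after a shake along x, or rocking about y, knocks and a moment about y shifting by up to 0.1 N m are felt at the wrist. A shake must be 8 cm or longer, end to end; weight does not tell them apart
- case_2: the same case as case_2_center; origin at the centre of its underside. Two cases are packed tight; in any one of the three a loose 0.19 kg piece runs freely some 55 mm along the inside (x) and knocks on the end walls: after a shake along x, or rocking about y, knocks and a moment about y shifting by up to 0.1 N m are felt at the wrist. A shake must be 8 cm or longer, end to end; weight does not tell them apart
- case_3: the same case as case_3_center; origin at the centre of its underside. Two cases are packed tight; in any one of the three a loose 0.19 kg piece runs freely some 55 mm along the inside (x) and knocks on the end walls: after a shake along x, or rocking about y, knocks and a moment about y shifting by up to 0.1 N m are felt at the wrist. A shake must be 8 cm or longer, end to end; weight does not tell them apart
- meter_center (a point): centre of the hand-held meter, a grey box with yellow bumpers at its two ends, 140 mm long (x), 54 mm wide (y; 58 mm at the bumpers, which cover the last 18 mm of each end), 50 mm high (z), 0.3 kg. It starts lying lengthwise on the lid of one of the cases, its underside 75 mm above the table
- meter: the same meter; this origin is the centre of its underside
- mat_top (a point): centre of the upper face of the fixed grey rubber mat, 200 mm long (x), 140 mm wide (y), 4 mm thick, on the table to the robot's left: the meter's place
- tray: fixed shallow open aluminium transfer tray, 140 mm (x) by 200 mm (y), 25 mm high, on the far side of the table beyond the cases; origin at the centre of its underside. It stays empty
- tube_rack: bystander: white rack with capped tubes, 74 x 96 mm, 105 mm high, on the right; origin under its centre
- bottle: bystander: bottle 56 mm across, 140 mm high, on the right near the robot; origin under its centre
- tape: bystander: white roll of tape lying flat, 52 mm across, 18 mm high, just beyond the cases; origin under its centre
- cup: bystander: white cup 70 mm across, 80 mm high, far left; origin under its centre
- jar: bystander: small jar 48 mm across, 60 mm high, right of the tray; origin under its centre
Not all that is in view belongs to the job. What is shaped like the case_3 but orange or turquoise is not meant.

How it is judged:
On the way, in this order (a step that is already met when the one before it is completed fails the run):
1. the meter lies flat on the mat, let go (horizontal distance between meter_center and mat_top below 0.07 m and height (world z) of meter_center below 0.04 m and angle between meter_center's own z axis and vertical below 0.15 rad and contact force between meter and the fingers below 0.2 N and linear speed of meter below 0.05 m/s), for 0.2 s.
2. the case with the loose piece is off the table and has been shaken so that the piece has run to an end wall (((distance between loose_piece_c0 and case_1_center below 0.06 m and height (world z) of case_1_center above 0.055 m and (x of loose_piece_c0 in the frame of case_1_center above 0.015 m or x of loose_piece_c0 in the frame of case_1_center below -0.015 m)) or (distance between loose_piece_c0 and case_2_center below 0.06 m and height (world z) of case_2_center above 0.055 m and (x of loose_piece_c0 in the frame of case_2_center above 0.015 m or x of loose_piece_c0 in the frame of case_2_center below -0.015 m)) or (distance between loose_piece_c0 and case_3_center below 0.06 m and height (world z) of case_3_center above 0.055 m and (x of loose_piece_c0 in the frame of case_3_center above 0.015 m or x of loose_piece_c0 in the frame of case_3_center below -0.015 m)))).
At the end, for the whole second after the job is handed in: the rattling case is held by the fingers, centre within 60 mm of the tray's (seen from above) and over 125 mm up, tilt under 0.2 rad, still; the other cases stand upright on the table; the meter lies flat on the mat, centres within 70 mm, untouched (horizontal distance between meter_center and mat_top below 0.07 m and height (world z) of meter_center below 0.04 m and angle between meter_center's own z axis and vertical below 0.15 rad and contact force between meter and the fingers below 0.2 N and ((distance between loose_piece_c0 and case_1_center below 0.06 m and horizontal distance between case_1_center and tray below 0.06 m and height (world z) of case_1_center above 0.125 m and angle between case_1_center's own z axis and vertical below 0.2 rad and contact force between case_1 and the fingers above 2 N and linear speed of case_1 below 0.05 m/s and height (world z) of each of case_2_center, case_3_center below 0.043 m and angle between each of case_2_center, case_3_center's own z axis and vertical below 0.1 rad and linear speed of each of case_2, case_3 below 0.03 m/s) or (distance between loose_piece_c0 and case_2_center below 0.06 m and horizontal distance between case_2_center and tray below 0.06 m and height (world z) of case_2_center above 0.125 m and angle between case_2_center's own z axis and vertical below 0.2 rad and contact force between case_2 and the fingers above 2 N and linear speed of case_2 below 0.05 m/s and height (world z) of each of case_1_center, case_3_center below 0.043 m and angle between each of case_1_center, case_3_center's own z axis and vertical below 0.1 rad and linear speed of each of case_1, case_3 below 0.03 m/s) or (distance between loose_piece_c0 and case_3_center below 0.06 m and horizontal distance between case_3_center and tray below 0.06 m and height (world z) of case_3_center above 0.125 m and angle between case_3_center's own z axis and vertical below 0.2 rad and contact force between case_3 and the fingers above 2 N and linear speed of case_3 below 0.05 m/s and height (world z) of each of case_1_center, case_2_center below 0.043 m and angle between each of case_1_center, case_2_center's own z axis and vertical below 0.1 rad and linear speed of each of case_1, case_2 below 0.03 m/s))); the arm keeps its last pose, push and grip.
It fails at once if a sound case is brought over the transfer tray ((not (distance between loose_piece_c0 and case_1_center below 0.06 m) and horizontal distance between case_1_center and tray below 0.08 m) or (not (distance between loose_piece_c0 and case_2_center below 0.06 m) and horizontal distance between case_2_center and tray below 0.08 m) or (not (distance between loose_piece_c0 and case_3_center below 0.06 m) and horizontal distance between case_3_center and tray below 0.08 m)).
It fails at once if a bystander is knocked away by more than 40 mm or tipped (distance of any of tube_rack, bottle, tape, cup, jar from where it was at the start of the episode above 0.04 m or angle between any of tube_rack, bottle, tape, cup, jar's own z axis and vertical above 0.4 rad).
It fails at once if a case is lifted before the meter has been taken off it ((height (world z) of case_1_center above 0.06 m and contact force between case_1 and meter above 0.3 N) or (height (world z) of case_2_center above 0.06 m and contact force between case_2 and meter above 0.3 N) or (height (world z) of case_3_center above 0.06 m and contact force between case_3 and meter above 0.3 N)).
It also fails if it takes over 72 s, if anything falls off the work surface, if the arm or the gripper's body presses on something with over 40 N, if the wrist force passes 120 N, or if a joint passes its speed limit or range.

## Working session

There is one attempt and no reset: what is moved stays moved. The work goes in short steps, each a Python script; the robot and the scene stay as the last script left them, time stands still between calls to the robot, and variables do not carry over. Pictures are saved under pics/ and viewed, about 8 in all and at most 12, crops included, and the job is handed in when it is done.

```bash
ls; mkdir -p pics
python3 - <<'E'
from plant import *
import cv2,numpy as np
for n in("scene","top"):
    im,d=get_image(n); cv2.imwrite(f"pics/{n}0.png",im[:,:,::-1]); np.save(f"{n}_d.npy",d)
    c=get_calibration(n); print(n,np.round(c["intrinsics"],1).tolist(),np.round(c["world_from_camera"],3).tolist())
s=observe(); print(s)
E
```

```text
pics
scene [[510.6, 0.0, 273.3], [0.0, 510.6, 206.0], [0.0, 0.0, 1.0]] [[-0.555, 0.59, -0.586, 1.296], [0.831, 0.408, -0.377, 0.592], [0.017, -0.696, -0.718, 1.115], [0.0, 0.0, 0.0, 1.0]]
top [[513.7, 0.0, 281.0], [0.0, 513.7, 215.3], [0.0, 0.0, 1.0]] [[0.026, -0.985, 0.168, 0.208], [-1.0, -0.026, 0.003, 0.043], [0.001, -0.168, -0.986, 1.744], [0.0, 0.0, 0.0, 1.0]]
{'time_s': 0.1, 'q': array([ 1.20991064e+00,  2.21186512e-01,  1.52749030e+00,  6.15555093e-06,
        1.39473472e+00, -1.26101934e-01]), 'joint_velocities': array([-0.00072815, -0.00045439, -0.00322452,  0.00058602, -0.00044011,
       -0.0016957 ]), 'joint_torque': array([ 1.61169995e-03, -4.98244929e+01, -3.90547872e+01, -1.63317509e-04,
        5.68212141e-03, -1.39742946e-05]), 'eef_pos': array([0.14520088, 0.60732904, 0.23028773]), 'tcp_rot': array([-1.70022911,  1.56897744, -1.93501394]), 'ft_force': array([ 0.13310884,  0.78227523, -0.00800551]), 'torque': array([-0.02936969, -0.03026948, -0.00966879]), 'opening': 0.08571083778790083}
```

View pics/scene0.png

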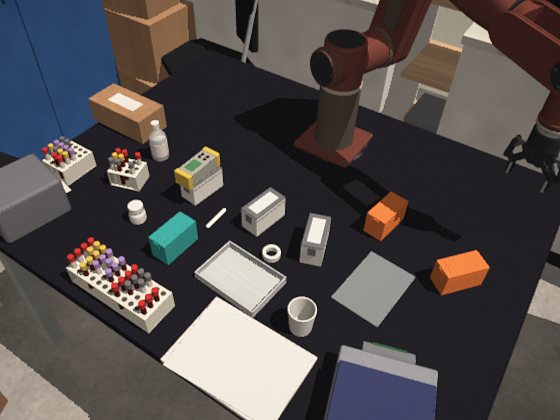

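View pics/top0.png

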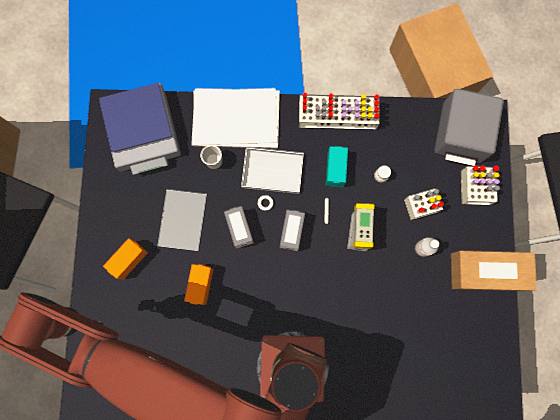

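The top view shows bare cases at about (239,228) and (292,230), and the meter on the third case at (364,226). The mat is at (182,220), the tray at (274,170), the tape at (265,202) and the cup at (210,157). Next I'll measure these with height masks from the depth.

```bash
cat > h.py <<'E'
from plant import *
import cv2,numpy as np
def world(n="top"):
    im,d=get_image(n); c=get_calibration(n); K=c["intrinsics"];T=c["world_from_camera"]
    v,u=np.mgrid[:420,:560]
    P=np.stack([(u-K[0,2])/K[0,0]*d,(v-K[1,2])/K[1,1]*d,d],-1)
    return im,P@T[:3,:3].T+T[:3,3]
def rect(P,m,minn=40):
    n,l,st,ce=cv2.connectedComponentsWithStats(m.astype(np.uint8),connectivity=4)
    out=[]
    for i in range(1,n):
        if st[i,4]<minn: continue
        p=P[l==i]; (cx,cy),(w,h),a=cv2.minAreaRect((p[:,:2]*1000).astype(np.float32))
        if w<h: w,h,a=h,w,a+90
        a=(a+90)%180-90
        out.append((ce[i].round().tolist(),[round(cx),round(cy)],[round(w),round(h)],round(a,1),round(float(np.median(p[:,2])),3),int(st[i,4])))
    return out
E
python3 - <<'E'
from h import *
im,P=world()
z=P[...,2]; box=np.zeros(z.shape,bool); box[130:300,90:470]=1
for nm,m in(("75mm",abs(z-.075)<.008),("125mm",abs(z-.125)<.01),("10-30",abs(z-.02)<.01),("mid",(z>.03)&(z<.15))):
    print(nm); [print(" ",r) for r in rect(P,m&box)]
hsv=cv2.cvtColor(im,cv2.COLOR_RGB2HSV); g=cv2.cvtColor(im,cv2.COLOR_RGB2GRAY)
print("mat"); [print(" ",r) for r in rect(P,(g>70)&(z<.012)&(z>-.01)&box,150)]
print("yellow"); [print(" ",r) for r in rect(P,(hsv[...,0]>18)&(hsv[...,0]<35)&(hsv[...,1]>120)&(z>.09)&box,15)]
print(z[330,330],z[220,182])
E
```

```text
75mm
  ([135.0, 138.0], [736, 535], [218, 78], -87.9, 0.079, 637)
  ([338.0, 165.0], [671, -136], [125, 61], -2.8, 0.076, 607)
  ([238.0, 226.0], [454, 189], [126, 60], 19.4, 0.075, 627)
  ([292.0, 229.0], [448, 10], [126, 60], -9.4, 0.075, 641)
  ([353.0, 233.0], [450, -190], [106, 9], -5.9, 0.076, 69)
  ([123.0, 258.0], [338, 559], [126, 63], -39.5, 0.076, 678)
  ([198.0, 283.0], [266, 312], [116, 63], -8.2, 0.076, 638)
125mm
  ([458.0, 139.0], [753, -524], [83, 63], 86.5, 0.129, 369)
  ([365.0, 225.0], [460, -219], [140, 58], -2.3, 0.124, 749)
10-30
  ([237.0, 139.0], [756, 217], [302, 97], -88.4, 0.015, 1288)
  ([290.0, 153.0], [717, 25], [94, 22], -88.2, 0.021, 67)
  ([463.0, 185.0], [628, -575], [97, 6], -0.8, 0.02, 55)
  ([265.0, 188.0], [597, 106], [167, 11], 85.6, 0.022, 92)
  ([266.0, 203.0], [546, 103], [49, 49], -12.6, 0.018, 114)
  ([453.0, 268.0], [338, -532], [104, 6], 0.9, 0.019, 62)
mid
  ([142.0, 148.0], [706, 522], [234, 151], -84.7, 0.063, 2474)
  ([455.0, 145.0], [751, -540], [118, 103], 79.4, 0.105, 947)
  ([211.0, 155.0], [690, 288], [70, 68], 34.2, 0.067, 233)
[... 324 characters left out ...]
[454, 188], [127, 60], 19.4, 0.075, 701)
  ([292.0, 230.0], [448, 10], [126, 60], -8.9, 0.075, 696)
  ([428.0, 246.0], [403, -434], [55, 52], 13.6, 0.096, 313)
  ([124.0, 259.0], [338, 558], [127, 65], -39.8, 0.075, 847)
  ([462.0, 269.0], [330, -546], [120, 33], 0.2, 0.087, 566)
  ([198.0, 283.0], [266, 311], [116, 63], -8.5, 0.075, 709)
mat
  ([273.0, 170.0], [665, 82], [193, 132], 85.6, 0.005, 1893)
  ([182.0, 220.0], [483, 389], [203, 144], -5.6, 0.004, 2288)
yellow
  ([435.0, 198.0], [392, -210], [625, 20], -55.8, 0.105, 48)
  ([365.0, 206.0], [381, -88], [431, 49], -43.5, 0.125, 100)
  ([363.0, 244.0], [320, -92], [347, 44], -57.4, 0.125, 124)
0.0013567340537836703 0.008682236683833278
```

```bash
cat >> h.py <<'E'
D=np.pi/2
def st(tag):
    s=observe(); print(tag,"t",round(s["time_s"],2),"p",s["eef_pos"].round(3),"F",s["ft_force"].round(1),"M",s["torque"].round(3),"op",round(s["opening"],4),flush=True); return s
E
python3 - <<'E'
from h import *
mx,my,ma=.460,-.219,-.040; tx,ty,ta=.483,.389,-.098
gripper_to(.085)
movep([mx,my,.20],[0,D,ma]); st("above")
move_l([mx,my,.087],feed=.12,max_force=15); st("down")
gripper_to(.045,50); st("grip")
move_l([mx,my,.12],feed=.06); s=st("lift")
im,_=get_image("scene"); cv2.imwrite("pics/lift.png",im[60:340,100:460,::-1])
if s["opening"]>.048:
    move_l([mx,my,.20],feed=.15)
    movep([tx,ty,.20],[0,D,ta]); st("mat above")
    move_l([tx,ty,.03],feed=.15,max_force=12); st("near")
    hit=move_l([tx,ty,.014],feed=.03,max_force=5); print(hit); st("placed")
    gripper_to(.085); move_l([tx,ty,.15],feed=.15); st("up")
    im,P=world(); cv2.imwrite("pics/top1.png",im[:,:,::-1]); z=P[...,2]
    box=np.zeros(z.shape,bool); box[130:300,90:470]=1
    for m in(abs(z-.075)<.008,abs(z-.054)<.01):[print(r) for r in rect(P,m&box,100)]
E
```

```text
above t 3.47 p [ 0.46  -0.218  0.2  ] F [-0.3  0.1  0.8] M [-0.007 -0.01   0.004] op 0.0848
down t 4.56 p [ 0.461 -0.219  0.088] F [-0.   0.4  0.1] M [ 0.033 -0.025 -0.066] op 0.0851
grip t 4.95 p [ 0.461 -0.219  0.088] F [1.1 0.6 2.9] M [ 0.218  0.118 -0.033] op 0.0535
lift t 5.65 p [ 0.46  -0.219  0.12 ] F [ 0.2  0.4 -4.4] M [0.038 0.02  0.041] op 0.0533
mat above t 8.56 p [0.484 0.388 0.2  ] F [ 0.6 -0.4 -3.8] M [-0.057  0.002  0.061] op 0.0532
near t 9.84 p [0.484 0.39  0.031] F [ 0.5  0.1 -3.4] M [-0.036  0.013  0.012] op 0.0534
True
placed t 10.31 p [0.483 0.389 0.017] F [-0.6  0.2  5.3] M [-0.21   0.02   0.056] op 0.0532
up t 11.78 p [0.482 0.389 0.149] F [-0.2 -0.6 -0.4] M [ 0.039 -0.     0.001] op 0.0849
([129.0, 139.0], [747, 560], [153, 77], -77.2, 0.079, 555)
([163.0, 134.0], [759, 454], [56, 38], -83.5, 0.08, 114)
([338.0, 165.0], [671, -137], [126, 60], -3.2, 0.076, 605)
([238.0, 226.0], [454, 188], [128, 60], 19.4, 0.076, 641)
([292.0, 229.0], [449, 10], [126, 60], -9.0, 0.076, 655)
([362.0, 230.0], [453, -217], [127, 62], -7.8, 0.076, 648)
([123.0, 258.0], [339, 559], [126, 63], -39.9, 0.075, 683)
([146.0, 154.0], [693, 513], [223, 89], -69.0, 0.058, 1101)
([457.0, 157.0], [713, -546], [85, 28], 77.6, 0.05, 163)
([384.0, 172.0], [652, -295], [42, 40], 75.9, 0.059, 108)
```

```bash
cat >> h.py <<'E'
def meas(a,tag):
    hold(.25); M=[]
    for _ in range(15): hold(.02); M.append(observe()["torque"])
    M=np.array(M); ay=M@[-np.sin(a),np.cos(a),0]; print(tag,"My' %.3f sd %.3f"%(ay.mean(),ay.std()),flush=True); return ay.mean()
def pick(x,y,a):
    gripper_to(.085); movep([x,y,.17],[0,D,a]); move_l([x,y,.026],feed=.15,max_force=15); st("down")
    gripper_to(.05,70); st("grip"); move_l([x,y,.16],feed=.15); return st("lift")
def speedok(p,q,a,feed):
    J=[inverse_kinematics(list(np.array(p)+(np.array(q)-p)*k),[0,D,a]) for k in np.linspace(0,1,6)]
    r=np.abs(np.diff(J,axis=0)).max(0)*5/(np.linalg.norm(np.array(q)-p)/feed); print("mean joint speed",r.round(2)); return r.max()<1.25
def test(x,y,a,z=.16,feed=.4):
    c=np.array([x,y,z]); u=np.array([np.cos(a),np.sin(a),0]); A,B=c-.05*u,c+.05*u
    while not speedok(A,B,a,feed): feed*=.8
    meas(a,"start"); move_l(list(A),feed=.2); meas(a,"A0")
    for k in range(2):
        move_l(list(B),feed=feed); meas(a,"B"); move_l(list(A),feed=feed); meas(a,"A")
    move_l(list(c),feed=.2)
    r=[]
    for s in(.35,-.35):
        move_l(list(c),feed=.2,rotation=[0,D+s,a]); hold(.3); move_l(list(c),feed=.2,rotation=[0,D,a]); r.append(meas(a,"tilt %+.2f"%s))
    st("end test"); print("DIFF",r[0]-r[1]); return abs(r[0]-r[1])
def putdown(x,y,a):
    move_l([x,y,.035],feed=.15); print("touch",move_l([x,y,.022],feed=.03,max_force=5)); st("down"); gripper_to(.085); move_l([x,y,.17],feed=.2); st("up")
E
python3 - <<'E'
from h import *
x,y,a=.454,.188,.339
s=pick(x,y,a)
if s["opening"]>.055: test(x,y,a)
im,P=world(); cv2.imwrite("pics/top2.png",im[:,:,::-1])
E
```

```text
down t 13.99 p [0.455 0.188 0.027] F [ 0.1 -0.2  0.8] M [0.006 0.026 0.028] op 0.0852
grip t 14.35 p [0.455 0.189 0.027] F [-0.9  2.4  6.8] M [ 0.428  0.257 -0.029] op 0.0594
lift t 15.39 p [0.453 0.188 0.159] F [-0.4 -0.8 -4.4] M [-0.03   0.037  0.036] op 0.0592
mean joint speed [0.1  1.06 1.   0.   0.12 0.1 ]
start My' -0.000 sd 0.031
A0 My' -0.034 sd 0.027
B My' 0.183 sd 0.446
A My' -0.087 sd 0.817
B My' 0.016 sd 0.646
A My' -0.055 sd 0.026
tilt +0.35 My' -0.063 sd 0.017
tilt -0.35 My' -0.047 sd 0.020
end test t 24.43 p [0.454 0.188 0.16 ] F [ 0.2  0.1 -4.8] M [-0.022 -0.091  0.064] op 0.0591
DIFF -0.016072601093883775
```

View pics/top2.png

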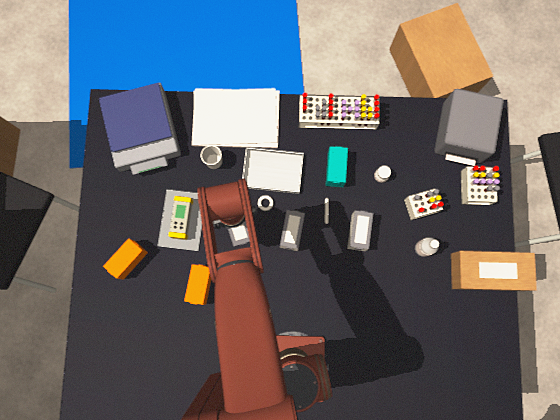

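The meter now lies on the mat at about (180,217), and the case is held. The shake result is ambiguous: there are spikes but no shift from tilting. I'll rock it further and look at the time series.

```bash
cat >> h.py <<'E'
def rock(x,y,a,t=.65,z=.16):
    r=[]
    for s in(t,-t):
        t0=observe()["time_s"]
        move_l([x,y,z],feed=.3,rotation=[0,D+s,a]); hold(.15); move_l([x,y,z],feed=.3,rotation=[0,D,a]); r.append(meas(a,"rock %+.2f"%s)); print(" took",round(observe()["time_s"]-t0,2))
    return r
def stroke(x,y,a,L,feed=.4,z=.16):
    move_l([x+L*np.cos(a),y+L*np.sin(a),z],feed=feed); M=[]
    for _ in range(35): hold(.02); M.append(observe()["torque"]@[-np.sin(a),np.cos(a),0])
    print("stroke",L,np.round(M,2).tolist(),"last10 %.3f"%np.mean(M[-10:]))
E
python3 - <<'E'
from h import *
x,y,a=.454,.188,.339
rock(x,y,a); stroke(x,y,a,.05); stroke(x,y,a,-.05); st("e")
E
```

```text
rock +0.65 My' -0.045 sd 0.121
 took 2.25
rock -0.65 My' -0.052 sd 0.122
 took 2.25
stroke 0.05 [-0.08, -0.06, -0.04, -0.07, -0.09, 0.01, -0.1, -0.12, -0.1, 1.12, -0.41, 0.15, -0.24, 0.18, -0.26, -0.02, 0.07, -0.22, 0.08, 0.02, -0.21, 0.08, -0.05, -0.2, 0.05, -0.04, -0.23, 0.13, -0.1, -0.16, 0.11, -0.13, -0.22, 0.08, -0.1] last10 -0.067
stroke -0.05 [0.23, -0.33, -0.04, 0.11, -0.34, 0.26, -0.32, 0.1, 0.0, -0.23, 0.23, -0.44, 0.23, -0.18, -0.07, 0.12, -0.34, 0.21, -0.26, 0.09, -0.06, -0.21, 0.24, -0.37, 0.21, -0.26, -0.06, -0.01, -0.3, 0.32, -0.37, 0.1, -0.07, -0.21, 0.23] last10 -0.063
e t 30.82 p [0.407 0.171 0.16 ] F [-1.2 -0.1 -4.5] M [0.002 0.245 0.134] op 0.0594
```

Run:
```python
from h import *
x,y,a=.454,.188,.339
p=[.407,.171,.16]
for s in(.15,.3,-.15,-.3):
    move_l(p,feed=.3,rotation=[0,D+s,a]); M=[]
    for _ in range(40): hold(.02); M.append(observe()["torque"]@[-np.sin(a),np.cos(a),0])
    print(s,"mean %.3f"%np.mean(M[-25:]),np.round(M,2).tolist())
st("e")
```

```text
0.15 mean -0.262 [-0.6, 0.15, -0.5, -0.27, -0.02, -0.61, 0.08, -0.31, -0.43, 0.11, -0.57, -0.01, -0.15, -0.53, 0.19, -0.51, -0.21, -0.06, -0.52, 0.07, -0.38, -0.33, 0.08, -0.59, -0.05, -0.21, -0.53, 0.11, -0.53, -0.18, -0.06, -0.6, 0.02, -0.39, -0.34, 0.14, -0.61, -0.11, -0.22, -0.53]
0.3 mean -0.416 [-0.91, -0.03, -0.37, -0.86, 0.02, -0.55, -0.7, 0.02, -0.57, -0.52, -0.04, -0.76, -0.4, -0.14, -0.77, -0.24, -0.23, -0.93, -0.08, -0.42, -0.82, -0.01, -0.61, -0.67, -0.01, -0.71, -0.47, -0.02, -0.8, -0.31, -0.11, -0.82, -0.17, -0.29, -0.86, -0.01, -0.46, -0.75, -0.0, -0.61]
-0.15 mean 0.138 [-0.14, 0.32, 0.05, 0.07, 0.19, -0.12, 0.38, -0.18, 0.37, -0.15, 0.28, 0.04, 0.08, 0.3, -0.11, 0.49, -0.14, 0.38, -0.07, 0.28, 0.13, 0.1, 0.28, -0.07, 0.38, -0.16, 0.37, -0.09, 0.3, 0.09, 0.13, 0.28, -0.07, 0.35, -0.19, 0.4, -0.11, 0.28, 0.02, 0.08]
-0.3 mean 0.318 [0.04, 0.54, 0.04, 0.47, 0.11, 0.37, 0.32, 0.29, 0.31, 0.2, 0.4, 0.15, 0.5, 0.1, 0.61, 0.07, 0.58, 0.04, 0.56, 0.09, 0.51, 0.12, 0.5, 0.26, 0.37, 0.29, 0.26, 0.39, 0.2, 0.49, 0.14, 0.53, 0.11, 0.59, 0.05, 0.61, 0.02, 0.58, 0.15, 0.48]
e t 34.99 p [0.407 0.171 0.16 ] F [ 0.2 -0.2 -4. ] M [-0.123  0.464  0.054] op 0.059
```

The tilt statics hint at a shift of about 0.06 N m, but grip ringing blurs it. I'll set this case down and give a second one the same strokes to compare.

```bash
cat >> h.py <<'E'
def put2(x,y,a):
    move_l([x,y,.036],feed=.25); print("touch",move_l([x,y,.020],feed=.04,max_force=5)); st("placed"); gripper_to(.085); move_l([x,y,.12],feed=.25)
def pick2(x,y,a):
    movep([x,y,.12],[0,D,a]); move_l([x,y,.026],feed=.2,max_force=15); gripper_to(.05,70); st("grip"); move_l([x,y,.13],feed=.2); return st("lift")
def ser(a,tag,n=20):
    M=[]
    for _ in range(n): hold(.02); M.append(observe()["torque"]@[-np.sin(a),np.cos(a),0])
    print(tag,"mean %.3f sd %.3f"%(np.mean(M),np.std(M)),np.round(M,2).tolist())
def shake(x,y,a,feed=.4,z=.13):
    ser(a,"start",12); u=np.array([np.cos(a),np.sin(a),0])
    for L in(-.05,.05,-.05,.05):
        move_l(list(np.array([x,y,z])+L*u),feed=feed); ser(a,L)
    st("e")
E
python3 - <<'E'
from h import *
x,y,a=.454,.188,.339
move_l([x,y,.16],feed=.3,rotation=[0,D,a])
put2(x,y,a)
x,y,a=.449,.010,-.160
pick2(x,y,a); shake(x,y,a)
E
```

```text
touch True
placed t 36.43 p [0.455 0.188 0.036] F [0.8 0.4 4.2] M [-0.135  0.186 -0.024] op 0.0587
grip t 39.02 p [0.451 0.01  0.028] F [-0.   2.3  6.4] M [0.333 0.063 0.072] op 0.0596
lift t 39.69 p [0.448 0.01  0.129] F [-0.2  0.1 -5.6] M [-0.03   0.03  -0.018] op 0.059
start mean 0.016 sd 0.035 [0.02, 0.01, 0.06, 0.04, 0.08, 0.02, 0.0, 0.01, 0.02, -0.02, -0.04, -0.05]
-0.05 mean -0.032 sd 0.038 [-0.15, -0.04, -0.08, -0.04, -0.07, -0.04, -0.06, -0.01, -0.01, -0.01, 0.0, -0.04, -0.03, -0.06, 0.01, 0.02, -0.01, -0.01, -0.02, 0.01]
0.05 mean -0.003 sd 0.040 [0.09, 0.05, -0.01, 0.03, 0.06, -0.02, -0.03, -0.02, 0.02, -0.06, 0.03, -0.03, -0.0, -0.02, 0.0, -0.02, -0.02, -0.06, -0.07, 0.01]
-0.05 mean -0.030 sd 0.031 [-0.06, -0.07, -0.06, -0.02, -0.02, -0.03, 0.01, -0.1, 0.02, -0.04, -0.06, -0.05, -0.04, 0.03, -0.0, -0.03, -0.02, -0.02, -0.02, -0.0]
0.05 mean -0.006 sd 0.033 [-0.01, -0.03, 0.03, 0.07, -0.02, 0.0, -0.01, 0.03, 0.01, -0.05, -0.0, 0.02, -0.02, 0.0, -0.07, 0.01, -0.07, 0.01, -0.03, 0.02]
e t 42.78 p [0.498 0.002 0.13 ] F [ 0.3  0.2 -4.1] M [ 0.031  0.013 -0.047] op 0.0593
```

Case 2 is quiet under the same strokes: no spikes, sd about 0.03 against 0.4–0.8. So the first case is the rattler. Its "touch" triggered at z=0.036, so it was let go about 9 mm up and I need to look at it.

Run:
```python
from h import *
x,y,a=.449,.010,-.160
move_l([x,y,.13],feed=.3); move_l([x,y,.038],feed=.25); hold(.15)
print("touch",move_l([x,y,.024],feed=.04,max_force=7)); st("placed"); gripper_to(.085); move_l([x,y,.13],feed=.25)
im,P=world(); cv2.imwrite("pics/top3.png",im[:,:,::-1]); z=P[...,2]
box=np.zeros(z.shape,bool); box[130:300,90:470]=1
for m in(abs(z-.075)<.012,abs(z-.054)<.01):[print(r) for r in rect(P,m&box,100)]
im,_=get_image("scene"); cv2.imwrite("pics/scene3.png",im[:,:,::-1]); st("e")
```

```text
touch True
placed t 44.11 p [0.45  0.01  0.028] F [-0.9 -0.   4.5] M [ 0.043  0.131 -0.001] op 0.0594
([135.0, 138.0], [746, 531], [219, 77], -82.1, 0.08, 923)
([450.0, 147.0], [740, -520], [121, 51], 48.0, 0.074, 118)
([211.0, 155.0], [692, 287], [69, 67], -14.7, 0.077, 126)
([338.0, 165.0], [670, -136], [126, 61], -2.7, 0.076, 646)
([421.0, 204.0], [547, -417], [74, 67], 23.8, 0.066, 167)
([239.0, 225.0], [457, 186], [127, 60], 19.5, 0.076, 677)
([361.0, 230.0], [453, -217], [126, 61], -7.6, 0.076, 696)
([291.0, 239.0], [416, 13], [62, 60], -9.1, 0.076, 310)
([123.0, 258.0], [338, 559], [127, 64], -38.9, 0.075, 735)
([198.0, 282.0], [265, 311], [116, 62], -9.0, 0.076, 659)
([146.0, 155.0], [692, 509], [225, 104], -66.2, 0.058, 1163)
([455.0, 155.0], [726, -528], [127, 48], 58.4, 0.052, 193)
([384.0, 172.0], [654, -296], [43, 40], 15.8, 0.059, 104)
([180.0, 217.0], [483, 386], [140, 59], -4.3, 0.053, 679)
e t 45.16 p [0.448 0.01  0.129] F [-0.2 -0.7 -0.4] M [0.03  0.032 0.013] op 0.0854
```

View pics/scene3.png

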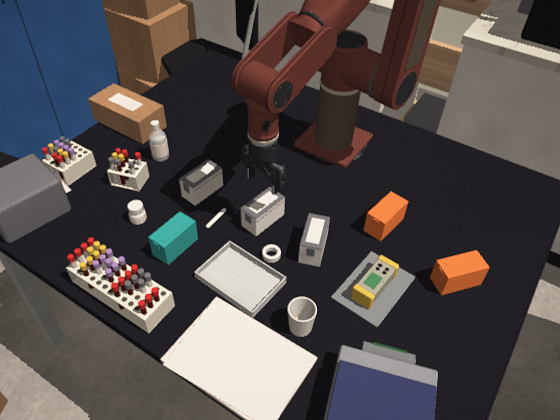

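All three cases stand upright: A at (315,239), case 2 at (262,210) and case 3 at (201,183). The meter is on the mat at (376,281). I'll pick A again and repeat the same shake as a control.

Run:
```python
from h import *
x,y,a=.456,.187,.340
pick2(x,y,a); shake(x,y,a)
```

```text
grip t 46.88 p [0.458 0.188 0.028] F [-0.7 -0.2  7.8] M [ 0.185  0.245 -0.108] op 0.0593
lift t 47.54 p [0.455 0.187 0.129] F [ 0.1 -0.4 -5.2] M [-0.032 -0.007 -0.016] op 0.0595
start mean 0.006 sd 0.030 [0.01, 0.02, 0.04, 0.0, 0.06, -0.02, -0.05, -0.02, -0.01, 0.02, -0.0, 0.04]
-0.05 mean 0.088 sd 0.540 [-0.06, -0.03, -0.07, -0.07, -0.07, -0.04, -0.07, -0.04, -0.08, -0.42, 1.56, 1.76, 0.14, -0.45, 0.01, -0.02, -0.11, -0.07, -0.08, -0.03]
0.05 mean 0.052 sd 0.036 [0.07, 0.13, 0.08, 0.09, 0.11, 0.05, -0.04, 0.05, 0.06, 0.06, 0.08, 0.05, 0.03, 0.01, 0.03, 0.02, 0.02, 0.07, 0.04, 0.03]
-0.05 mean -0.153 sd 0.567 [-2.1, 0.4, 0.53, -1.4, -0.24, -0.08, -0.03, -0.04, -0.01, -0.0, -0.02, 0.02, -0.02, -0.02, 0.01, -0.01, -0.02, -0.01, 0.04, -0.03]
0.05 mean -0.072 sd 0.207 [0.09, 0.01, 0.09, 0.02, 0.0, -0.04, 0.04, 0.02, -0.04, 0.02, -0.02, -0.03, -0.01, -0.02, 0.15, -0.08, -0.8, -0.21, -0.22, -0.41]
e t 50.58 p [0.503 0.204 0.13 ] F [ 0.8  0.7 -4.6] M [ 0.042 -0.423  0.11 ] op 0.0591
```

The knocks are clear again: 1–2 N m, delayed by up to 0.3 s. Case A goes to the tray.

Run:
```python
from h import *
move_l([.503,.204,.17],feed=.15)
move_l([.661,.081,.17],feed=.12); hold(1.0); st("over tray")
im,P=world(); cv2.imwrite("pics/top4.png",im[:,:,::-1]); z=P[...,2]
im,P=world("scene"); cv2.imwrite("pics/scene4.png",im[:,:,::-1])
```

```text
over tray t 53.81 p [0.661 0.081 0.17 ] F [-0.8 -1.  -4.9] M [ 0.016  0.009 -0.032] op 0.0591
```

View pics/scene4.png

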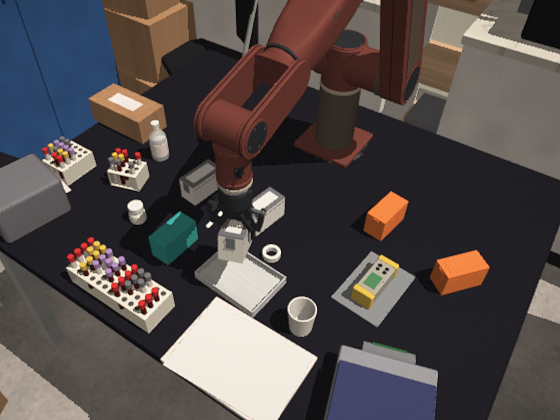

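The case hangs upright in the gripper at (235,240), above the tray. The others stand on the table, and the meter is flat on the mat at (376,281).

Run:
```python
from h import *
st("final"); job_done()
```

```text
final t 53.91 p [0.661 0.081 0.17 ] F [-0.4  0.2 -5.5] M [ 0.062 -0.074  0.013] op 0.0588
the job is handed in; nothing more can be done
```

I handed the job in at 53.9 s with the left-hand case as the rattling one. It is held upright and still at (0.661, 0.081), with its centre about 0.18 m up. My tray-centre estimate from the depth image was about (0.66, 0.08), good to 1–2 cm. The job gives no verdict back.

- **Meter:** it lies flat on the mat, measured about 3 mm from the mat's centre.
- **Left-hand case:** strokes gave knocks of 1–2 N m, some delayed by up to 0.3 s, and this repeated when I picked it up again.
- **Middle case:** the same strokes gave only noise of about 0.03 N m. I set it back upright.
- **Right-hand case:** I never lifted or shook it. I ruled it out only because the left-hand case knocked so clearly.
- **Other objects:** none looked displaced in the last pictures.

Two checks did not go cleanly:
- **Rocking:** the first rocking of the left-hand case showed no clear shift in the moment (0.02 N m at most, against up to 0.1 expected). The tilt series after it gave only about 0.06 N m, blurred by ringing. So the decision rests on the knocks.
- **Early release:** when I first set that case down, the touch stop tripped early and it dropped about 9 mm. It landed upright, within about 4 mm of its place.

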